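# Square up a frame corner

## Robot

A 6-joint arm with a two-finger parallel gripper is mounted at the origin on the work surface. World frame = base frame: x ahead of the robot, y to its left, z up, the work surface at z = 0. Lengths are in m, angles in rad, forces in N, time in s.
With the tool pointing down it reaches from about 0.35 to 0.775 m from the base axis. Payload 7.3 kg.
Tool frame: the origin (TCP) lies between the finger pads; the fingertips stand 8 mm ahead of it and the grasp point (between the pads) lies 11 mm behind it (robot.nose_length is the distance from the TCP to the fingertips, in m); z points along the fingers, y is the line along which they close (so a half turn about z gives the same grasp; the last joint's range is limited). The gripper opens to 92 mm and grips with 3 to 60 N. Pads are 19 mm wide; open, the fingers measure 130 mm over their backs; the gripper's body (75 mm by 190 mm) begins 47 mm behind the grasp point.
Start: joints at [1.126, 0.342, 1.524, -0, 1.275, -0.146], TCP at [0.155, 0.502, 0.235] pointing down, gripper open.
Joint ranges: [-2.53, 2.53], [-0.77, 2.02], [0.04, 2.7], [-1, 4.14], [0.28, 2.66], [-3.11, 3.11]. Speed limits (rad/s): [2.57, 2.57, 3.14, 3.14, 3.14, 3.14].

## Interface

Orientations are given as [roll, pitch, yaw] about the fixed x, y, z axes, in that order (R = Rz(yaw) Ry(pitch) Rx(roll)).
In Python, from cell import robot gives the robot as it stands. The module is installed in compiled form; this text tells all that it offers.
- The arm moves only by the shell command python3 -m jog 'ROWS' [FORCE]. ROWS is JSON, a list that holds one entry, the list of rows, each a list of 5 numbers: the gripper's target within -1 to 1 (fully open at 1, half-way at 0, shut at -1), then the shift along the tool's x, y, z in m, then the turn about the tool's z in rad. A call has 1 to 5 rows; each row is the pose to reach, as a shift and turn from the pose commanded when the call began, along the tool's axes at that moment; what a row does not reach only later rows make up. A row lasts 1/12 s, in which the tool goes at most 41.7 mm and 7.16 degrees, less where a joint would pass 70% of its speed; a pose out of reach is approached as far as the arm can. A call with a gripper value outside its range is refused whole. The fingers move at their own pace and stop on an object; FORCE is the grip in N (left out, the last holds). Time passes only in rows, so rows that repeat a pose let the fingers close. It gives the time, the measured TCP pose, the force, the opening and the grip force at its end, in the units of the state.
- robot.observe(): the state, without advancing time (a new reading comes with each control period).
- robot.read_camera(name): name is "scene" or "top" or "wrist"; returns the picture (480x640x3 uint8, red, green, blue); there is no depth.
- robot.camera_model(name): a dict with "camera_matrix" (3x3 intrinsics, pixels), "position" and "attitude" of the camera in the world; the wrist camera has in their place "mount" (4x4, takes a point from camera to tool coordinates, whose origin is the TCP and whose axes are the flange's). Camera axes: x right, y down, z forward; pixel columns grow to the right and rows downward; lengths in m; the calibration is good to about 2 mm. A picture is of the moment at which its call begins: read the wrist's pose just before it. camera_model takes no time and is no camera call.
- robot.hand_in(): hands the job in; it is judged then, once.
The state is a dict: "time": time; "qpos": joint angles; "qvel": joint speeds; "joint_efforts": joint torques, N m; "tool_pos": TCP position; "tool_rot": TCP orientation; "contact_force": force on the tool from outside, world axes, zero at the start; "torque": the same for the moment, N m; "opening": finger opening in m; "grip_force": force on a finger pad.
Only numpy, scipy, OpenCV 4.12 (cv2) and the standard library are available. Lean on these libraries where they do the work, as an engineer would, in place of code of your own. Each camera call takes 0.05 s, during which the arm holds its last target. There are 200 camera calls.

## Task

Swing the tool case's latch lever fully aside, then open the lid until it stands upright, take out the carpenter's square (it has a wooden grip), bring it flat and low between the clamped stud and plate, and press it into their inside corner with moderate hand pressure until both legs lie flush against both timbers. Finish while still gripping the square and pressing it against both faces; do not let go, leave the lid open, and leave the other things where they are.

Things in the scene. Friction and masses are not known exactly. Their poses are not given: they have to be found in the camera images.
- latch (a joint): The latch lever's angle (rad): 0 = shut, lever lying straight across the lid's edge (it blocks the lid), grows as it swings, clockwise seen from above, about the vertical axis through latch_pivot; it clears the lid at about 1.3 and stops at 1.7. Light friction, stays where left.
- latch_pivot (a point): On the latch lever's vertical hinge axis, underside of the lever, 72 mm above the bench, just outside the case's right-hand (-y) wall.
- latch_post (a point): Upright round steel finger post on the latch lever, 13 mm diameter, standing 37 mm high above the flat lever (top 43 mm above the lever's underside, 116 mm above the bench), 41 mm from the pivot axis. The point is on the post's axis, 15 mm below its top, 22 mm above the top of the lever. With the latch shut it stands over the lid, 8 mm above which it begins.
- lid (a joint): The lid's opening angle (rad): 0 = shut flat, 1.57 = upright, stop at 1.9 (leaning back). Stiff hinge: needs about 4 N at the handle and stays where it is left.
- lid_hinge (a point): Middle of the lid's hinge line, which runs along the case's x axis at its left (+y) rim, 62.5 mm above the bench. The lid is 212 x 182 x 8 mm and turns about it, its right-hand edge rising.
- lid_handle (a point): Centre of the lid's steel bar handle: a round bar of 11 mm diameter, 84 mm long, parallel to the hinge (case's x axis), on two end posts, its axis 42 mm above the lid's top face; 158 mm from the hinge line, 24 mm from the free edge. Clear between the posts: 73 mm.
- case: Grey plastic tool case with black lid, fixed to the bench, 212 (its x) x 182 (its y) x 62 mm high without lid, walls 6 mm, floor 6 mm. Origin under its centre, on the bench; z up. Lid hinge on the +y side, latch on the -y side towards +x.
- square: Carpenter's square, lying flat in the case: aluminium L 8 mm thick, legs 28 mm wide, a 40 mm diagonal brace between them, and a wooden grip on top. About 0.3 kg. Origin at the heel (the outer corner of the L), underside; x along the outer edge of the long leg (150 mm), y along the outer edge of the short leg (120 mm), z up.
- square_grip (a point): Middle of the square's wooden grip block, which is 18 mm thick, 50 mm long, standing from 8 to 45 mm above the square's underside, its length along the bisector of the two legs (45 degrees between the square's x and y); pinch it across, along the direction (1,-1) of the square's x,y. The point is 58, 58, 30 mm from the square's origin. It has the square's axes.
- square_long_tip (a point): Outer edge of the square at the end of the long leg: 150, 0, 4 mm in the square's frame.
- square_short_tip (a point): Outer edge of the square at the end of the short leg: 0, 120, 4 mm in the square's frame.
- frame: Half-built timber frame clamped to the bench, immovable. Origin at the foot of the inside corner, on the bench; x runs along the plate's inside face, y along the stud's inside face, both away from the corner; z up. The square fits with its axes along these. Dark steel clamps, up to 67 mm high, sit over both timbers about 160 mm from the corner and do not reach past the inside faces by more than 5 mm.
- plate: The frame's plate: softwood 253 x 63 x 38 mm high, lying flat; its inside face is the plane y = 0 of the frame, for x from 0 to 190 mm. Origin and axes as the frame.
- stud: The frame's stud: softwood 63 x 190 x 38 mm high, lying flat, butted to the plate; its inside face is the plane x = 0 of the frame, for y from 0 to 190 mm. Origin and axes as the frame.
- tape: Bystander: square yellow tape measure 42 x 42 x 30 mm in the case's far left corner, origin under its centre.
- jar: Bystander: clear screw jar, 52 mm diameter, 60 mm high, standing past the stud's end; origin under its centre.
- glue: Bystander: white glue bottle, 52 mm diameter, 130 mm high, standing behind the plate; origin under its centre.
- offcut: Bystander: timber offcut 70 x 50 x 38 mm, beyond the corner's open side; origin under its centre.
- driver: Bystander: screwdriver lying beyond the case.

How it is judged:
On the way, in this order (a step that is already met when the one before it is completed fails the run):
1. the latch lever is swung clear of the lid (value of joint latch above 1.3 rad), for 0.1 s.
2. the lid is open (value of joint lid above 1.3 rad), for 0.2 s.
At the end, for the whole second after the job is handed in: Fingers on the square over 3 N, square pressing plate and stud over 2 N each; heel and leg ends within 3.5 mm of the faces, within 0.03 rad of square, flat within 0.06 rad, underside under 25 mm above the bench, still; lid and latch both past 1.2 rad (contact force between square and plate above 2 N and contact force between square and stud above 2 N and contact force between the fingers and square above 3 N and x of square in the frame of frame between -0.0035 and 0.0035 m and y of square in the frame of frame between -0.0035 and 0.0035 m and y of square_long_tip in the frame of frame between -0.0035 and 0.0035 m and x of square_short_tip in the frame of frame between -0.0035 and 0.0035 m and angle between the x axis of square and the x axis of frame, either way round below 0.03 rad and angle between square's own z axis and vertical below 0.06 rad and height (world z) of square below 0.025 m and linear speed of square below 0.02 m/s and value of joint each of lid, latch above 1.2 rad); the arm keeps its last pose, push and grip.
It fails at once if the square is pressed on the frame with more than 60 N (contact force between square and frame above 60 N).
It fails at once if a bystander is moved more than 30 mm (distance of any of tape, jar, glue, offcut, driver from where it was at the start of the episode above 0.03 m).
It also fails if it takes over 70 s, if anything falls off the work surface, if the arm or the gripper's body presses on something with over 40 N, if the wrist force passes 120 N, or if a joint passes its speed limit or range.

## Working session

There is one attempt and no reset: what is moved stays moved. The work goes in short steps, Python scripts to look and compute and a shell command to move; the robot and the scene stay as the last step left them, time stands still between calls to the robot, and variables do not carry over. Pictures are saved under pics/ and viewed, at most 10 in all, crops included, and the job is handed in when it is done.

```bash
mkdir -p pics; python3 - <<'E'
from cell import robot
import cv2
print(robot.observe())
for n in ("top","scene"):
    im=robot.read_camera(n); cv2.imwrite(f"pics/{n}0.png",im[:,:,::-1]); print(n,robot.camera_model(n))
print(robot.camera_model("wrist"))
E
```

```text
{'time': 0.0, 'qpos': array([ 1.12604746e+00,  3.42745121e-01,  1.52503804e+00, -2.73070892e-05,
        1.27539585e+00, -1.45979728e-01]), 'qvel': array([-0.00095824, -0.00061603,  0.00174518, -0.0012236 ,  0.0011033 ,
       -0.00041452]), 'joint_efforts': array([ 1.51822187e-04, -4.31249142e+01, -2.44210660e+01,  7.17918598e-02,
        5.61480399e-02, -1.14766399e-04]), 'tool_pos': array([0.15433088, 0.5013799 , 0.23402599]), 'tool_rot': array([-3.14001937e+00, -2.04920783e-04,  2.84283132e+00]), 'contact_force': array([ 0.75388767, -0.3052939 ,  0.00481719]), 'torque': array([ 0.02533435, -0.02306586,  0.05999984]), 'grip_force': 0.0, 'opening': 0.09197793710550806}
top {'camera_matrix': array([[443.75488011,   0.        , 321.39783925],
       [  0.        , 443.75488011, 235.83607968],
       [  0.        ,   0.        ,   1.        ]]), 'position': array([ 0.37599606, -0.03203951,  1.22926999]), 'attitude': array([-2.96819177,  0.00320714, -1.58506177])}
scene {'camera_matrix': array([[499.04762959,   0.        , 329.2872406 ],
       [  0.        , 499.04762959, 236.8246167 ],
       [  0.        ,   0.        ,   1.        ]]), 'position': array([0.93077013, 0.59106233, 1.17539519]), 'attitude': array([-2.56688869e+00, -2.07092341e-03,  2.62560692e+00])}
{'camera_matrix': array([[352.27777462,   0.        , 321.83121554],
       [  0.        , 352.27777462, 236.26655046],
       [  0.        ,   0.        ,   1.        ]]), 'mount': array([[ 2.77304481e-04, -9.67702647e-01, -2.52094250e-01,
         6.77871261e-02],
       [ 9.99999254e-01, -3.15591442e-05,  1.22114701e-03,
        -2.00654743e-06],
       [-1.18966308e-03, -2.52094401e-01,  9.67701916e-01,
        -1.50167061e-01],
       [ 0.00000000e+00,  0.00000000e+00,  0.00000000e+00,
         1.00000000e+00]])}
```

View pics/top0.png

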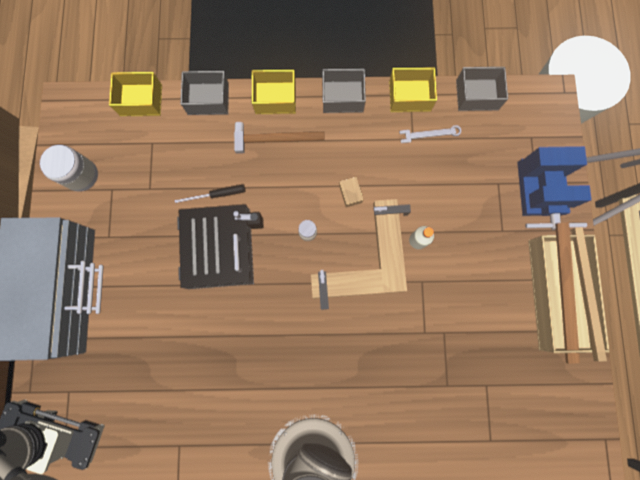

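View pics/scene0.png

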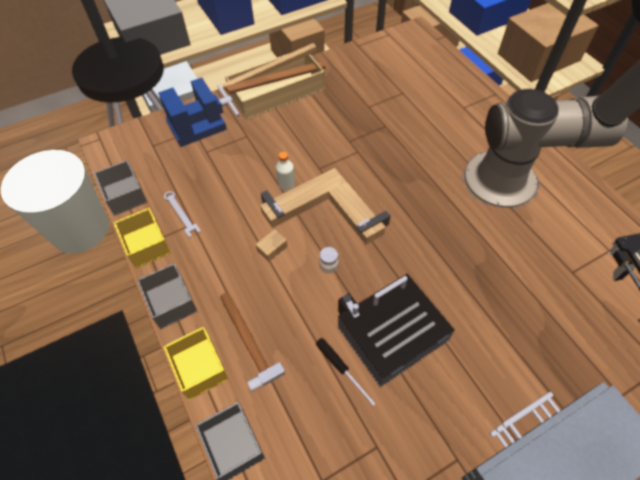

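The top view shows the case near (217,246), with its latch at (250,218) and handle at (236,252). The frame's inside corner is near (381,268), the plate runs up (+x) and the stud runs left (+y). I'll enlarge both areas to get corner pixels.

```bash
python3 - <<'E'
import cv2,numpy as np
im=cv2.imread("pics/top0.png")
a=cv2.resize(im[195:295,170:270],(500,500),interpolation=cv2.INTER_CUBIC)  # x5
b=cv2.resize(im[195:315,305:415],None,fx=2.7,fy=2.7,interpolation=cv2.INTER_CUBIC)
c=np.zeros((500,800,3),np.uint8); c[:500,:500]=a; c[:b.shape[0],502:502+b.shape[1]]=b[:, :298]
cv2.imwrite("pics/crop1.png",c)
E
```

```text
(no output)
```

View pics/crop1.png

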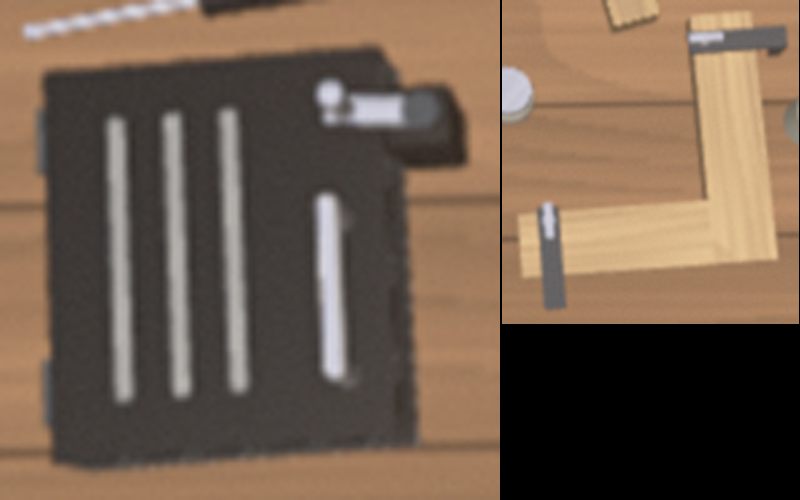

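The left crop (5x) shows the lid corners at (45,74), (55,466) and (380,50). The handle bar runs from (326,195) to (336,378), the post top is at (330,92) and the pivot is near (420,108). In the right crop (2.7x) the inside corner is at (708,200), the stud's inner end at (519,213) and the plate's inner edge at (692,52).

```bash
cat > h.py <<'E'
import numpy as np
from cell import robot
from scipy.spatial.transform import Rotation as R
def ray(cam,px,obs=None):
    m=robot.camera_model(cam); K=m["camera_matrix"]
    d=np.linalg.inv(K)@np.array([px[0],px[1],1.])
    if cam=="wrist":
        T=np.eye(4);T[:3,:3]=R.from_euler("xyz",obs["tool_rot"]).as_matrix();T[:3,3]=obs["tool_pos"]
        W=T@m["mount"]; return W[:3,3],W[:3,:3]@d
    return m["position"],R.from_euler("xyz",m["attitude"]).as_matrix()@d
def at(cam,px,z,obs=None):
    o,d=ray(cam,px,obs); return o+d*(z-o[2])/d[2]
def plan(target,yaw,obs):
    "shift in tool axes + turn for a straight-down tool"
    M=R.from_euler("xyz",obs["tool_rot"]).as_matrix()
    s=M.T@(np.array(target)-obs["tool_pos"]); t=-(yaw-obs["tool_rot"][2]); t=(t+np.pi)%(2*np.pi)-np.pi
    return np.round(s,4),round(t,4)
E
python3 - <<'E'
from h import *
np.set_printoptions(precision=4,suppress=True)
A=lambda x,y:(170+(x+.5)/5-.5,195+(y+.5)/5-.5); B=lambda x,y:(305+(x-502+.5)/2.7-.5,195+(y+.5)/2.7-.5)
P={}
for n,p,z in [("lidTL",A(45,74),.07),("lidBL",A(55,466),.07),("lidTR",A(380,50),.07),("h1",A(326,195),.115),("h2",A(336,378),.115),("post",A(330,92),.116),("pivot",A(420,108),.08),
 ("corner",B(708,200),.038),("studend",B(519,213),.038),("plateend",B(692,52),.038),("outer",B(777,258),.038)]:
    P[n]=at("top",p,z); print(n,P[n])
f=lambda a,b:(np.linalg.norm(P[a]-P[b]),np.arctan2(*(P[b]-P[a])[1::-1]))
for a,b in [("lidBL","lidTL"),("lidTL","lidTR"),("h2","h1"),("post","pivot"),("corner","studend"),("corner","plateend"),("corner","outer")]: print(a,b,f(a,b))
print("h-hinge",P["lidTL"]/2+P["lidBL"]/2-(P["h1"]+P["h2"])/2)
E
```

```text
lidTL [0.6568 0.3508 0.07  ]
lidBL [0.4473 0.337  0.07  ]
lidTR [0.6673 0.1712 0.07  ]
h1 [0.5803 0.1897 0.115 ]
h2 [0.4866 0.1829 0.115 ]
post [0.6339 0.1885 0.116 ]
pivot [0.6328 0.1477 0.08  ]
corner [ 0.4924 -0.1901  0.038 ]
studend [ 0.4822 -0.0018  0.038 ]
plateend [ 0.6436 -0.1795  0.038 ]
outer [ 0.4341 -0.2561  0.038 ]
lidBL lidTL (np.float64(0.20993736715443792), np.float64(0.06602791880006775))
lidTL lidTR (np.float64(0.17995028565876175), np.float64(-1.512229474477288))
h2 h1 (np.float64(0.09395746889869903), np.float64(0.07301127799386899))
post pivot (np.float64(0.054407452501117205), np.float64(-1.5970416530441203))
corner studend (np.float64(0.18865399300990957), np.float64(1.6249580888896513))
corner plateend (np.float64(0.1515107484229384), np.float64(0.0701991630896705))
corner outer (np.float64(0.08808027709648278), np.float64(-2.2952658208971126))
h-hinge [ 0.0186  0.1576 -0.045 ]
```

The sizes agree with the description: lid 210 x 180, stud 189, and hinge to handle 158. Case yaw is about 0.062, frame yaw about 0.06. Next I move above the latch post.

```bash
python3 - <<'E'
from h import *
o=robot.observe(); print(plan([.634,.1885,.2],.843,o))
E
```

```text
(array([-0.5505, -0.1578,  0.0342]), np.float64(1.9998))
```

```bash
python3 -m jog '[[[0,-0.0367,-0.0105,0,0],[0,-0.0734,-0.021,0,0],[0,-0.11,-0.0315,0,0],[0,-0.147,-0.042,0,0],[0,-0.1835,-0.0526,0,0]]]' 15 >/dev/null
python3 -m jog '[[[0,-0.0367,-0.0105,0,0],[0,-0.0734,-0.021,0,0],[0,-0.11,-0.0315,0,0],[0,-0.147,-0.042,0,0],[0,-0.1835,-0.0526,0,0]]]' >/dev/null
python3 -m jog '[[[0,-0.0367,-0.0105,0,0],[0,-0.0734,-0.021,0,0],[0,-0.11,-0.0315,0,0],[0,-0.147,-0.042,0,0],[0,-0.1835,-0.0526,0,0]]]'
python3 -m jog '[[[0,0,0,0,0.1],[0,0,0,0,0.2],[0,0,0,0,0.3],[0,0,0,0,0.4],[0,0,0,0,0.5]]]' >/dev/null
python3 -m jog '[[[0,0,0,0,0.1],[0,0,0,0,0.2],[0,0,0,0,0.3],[0,0,0,0,0.4],[0,0,0,0,0.5]]]' >/dev/null
python3 -m jog '[[[0,0,0,0,0.1],[0,0,0,0,0.2],[0,0,0,0,0.3],[0,0,0,0,0.4],[0,0,0,0,0.5]]]' >/dev/null
python3 -m jog '[[[0,0,0,0,0.1],[0,0,0,0,0.2],[0,0,0,0,0.3],[0,0,0,0,0.4],[0,0,0,0,0.5]]]' >/dev/null
python3 -m jog '[[[0,0,0,0,0],[0,0,0,0,0]]]'
python3 - <<'E'
from h import *
import cv2
o=robot.observe(); print(plan([.634,.1885,.098],.843,o)); np.save("o1.npy",o,allow_pickle=True)
cv2.imwrite("pics/w1.png",robot.read_camera("wrist")[:,:,::-1])
E
```

```text
time: 1.35
tool_pos: [0.6354, 0.1875, 0.2342]
tool_rot: [-3.141, -0.001, 2.843]
contact_force: [1.7, -0.5, -0.5]
opening: 0.0458
grip_force: 0.0
time: 3.18
tool_pos: [0.634, 0.1889, 0.2343]
tool_rot: [-3.141, 0.001, 0.846]
contact_force: [-0.3, -0.3, -0.4]
opening: 0.046
grip_force: 0.0
(array([-0.0002,  0.0003,  0.1363]), np.float64(0.0028))
```

View pics/w1.png

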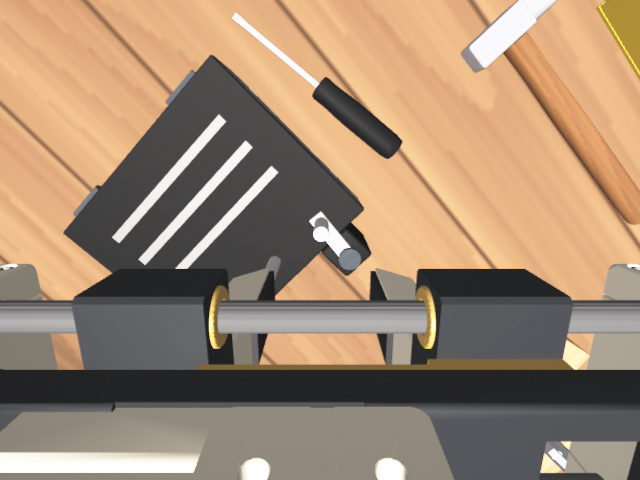

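The wrist view shows the post top at about (320,226-234), the pivot cap at (350,258) and the near end of the handle at (275,263).

```bash
python3 - <<'E'
from h import *
o=np.load("o1.npy",allow_pickle=True).item()
for n,p,z in [("post",(321,233),.116),("pivot",(350,259),.082),("hend",(275,262),.115),("lidTL",(211,57),.07),("lidBL",(65,232),.07),("lidTR",(363,208),.07)]: print(n,at("wrist",p,z,o).round(4))
E
```

```text
post [0.6335 0.1898 0.116 ]
pivot [0.6312 0.1481 0.082 ]
hend [0.5895 0.1962 0.115 ]
lidTL [0.6566 0.3513 0.07  ]
lidBL [0.4497 0.3382 0.07  ]
lidTR [0.6695 0.1736 0.07  ]
```

```bash
python3 -m jog '[[[0,0,0,0.034,0],[0,0,0,0.068,0],[0,0,0,0.102,0],[0,0,0,0.136,0],[0,0,0,0.136,0]]]'
python3 -m jog '[[[-1,0,0,0,0],[-1,0,0,0,0],[-1,0,0,0,0],[-1,0,0,0,0],[-1,0,0,0,0]]]' 12
python3 - <<'E'
from h import *
y=.846;tx=np.array([np.cos(y),np.sin(y)]);ty=np.array([np.sin(y),-np.cos(y)])
p=lambda a:.041*np.array([np.cos(1.6-a),np.sin(1.6-a)])
for a in np.arange(.17,1.72,.17): d=p(a)-p(0); print(a.round(2),(tx@d).round(4),(ty@d).round(4))
E
```

```text
time: 3.65
tool_pos: [0.6298, 0.1881, 0.0911]
tool_rot: [-3.133, 0.011, 0.845]
contact_force: [-1.8, -0.9, 0.1]
opening: 0.0459
grip_force: 0.0
time: 4.07
tool_pos: [0.6351, 0.1891, 0.1008]
tool_rot: [3.14, -0.003, 0.843]
contact_force: [-0.4, -1.0, -0.2]
opening: 0.0171
grip_force: 0.0
0.17 0.0043 0.0055
0.34 0.0076 0.0116
0.51 0.0099 0.0182
0.68 0.011 0.025
0.85 0.0109 0.032
1.02 0.0097 0.0388
1.19 0.0073 0.0454
1.36 0.0038 0.0514
1.53 -0.0006 0.0568
1.7 -0.0059 0.0613
```

```bash
python3 -m jog '[[[-1,0,0,0,0],[-1,0,0,0,0],[-1,0,0,0,0]]]' 12
python3 -m jog '[[[-1,0.0043,0.0055,0,0],[-1,0.0076,0.0116,0,0],[-1,0.0099,0.0182,0,0],[-1,0.011,0.025,0,0],[-1,0.0109,0.032,0,0]]]'
python3 -m jog '[[[-1,-0.0012,0.0068,0,0],[-1,-0.0036,0.0134,0,0],[-1,-0.0071,0.0194,0,0],[-1,-0.0115,0.0248,0,0],[-1,-0.0145,0.028,0,0]]]'
python3 -m jog '[[[-1,0,0,0,0],[-1,0,0,0,0],[-1,0,0,0,0]]]'
```

```text
time: 4.32
tool_pos: [0.6347, 0.1896, 0.1001]
tool_rot: [3.141, -0.002, 0.843]
contact_force: [-1.0, 2.5, 6.3]
opening: 0.0128
grip_force: 12.0
time: 4.73
tool_pos: [0.6656, 0.1767, 0.0995]
tool_rot: [-3.141, -0.001, 0.843]
contact_force: [-1.3, 4.5, 3.7]
opening: 0.0125
grip_force: 12.0
time: 5.15
tool_pos: [0.6765, 0.1489, 0.099]
tool_rot: [-3.137, -0.005, 0.842]
contact_force: [-2.5, 25.7, 4.6]
opening: 0.0127
grip_force: 12.0
time: 5.4
tool_pos: [0.6764, 0.1495, 0.099]
tool_rot: [-3.138, -0.004, 0.843]
contact_force: [-1.2, 14.3, 4.8]
opening: 0.012
grip_force: 12.0
```

```bash
python3 -m jog '[[[-0.2,0,0,0,0],[-0.2,0,0,0,0],[-0.2,0,0,0,0],[-0.2,0,0,0,0]]]'
python3 -m jog '[[[-0.2,0,0,-0.04,0],[-0.2,0,0,-0.08,0],[-0.2,0,0,-0.12,0],[-0.2,0,0,-0.12,0],[-0.2,0,0,-0.12,0]]]'
python3 - <<'E'
from h import *
import cv2
o=robot.observe();np.save("o2.npy",o,allow_pickle=True); print(o["qpos"])
cv2.imwrite("pics/w2.png",robot.read_camera("wrist")[:,:,::-1])
E
```

```text
time: 5.73
tool_pos: [0.6765, 0.145, 0.0981]
tool_rot: [3.142, 0.001, 0.842]
contact_force: [0.3, -0.7, -0.2]
opening: 0.034
grip_force: 0.0
time: 6.15
tool_pos: [0.678, 0.1456, 0.222]
tool_rot: [3.137, -0.004, 0.842]
contact_force: [-0.0, -0.9, -0.4]
opening: 0.037
grip_force: 0.0
[ 1.01319334e-01  6.71365879e-01  1.00751456e+00 -5.61256527e-04
  1.45630231e+00  8.30173678e-01]
```

View pics/w2.png

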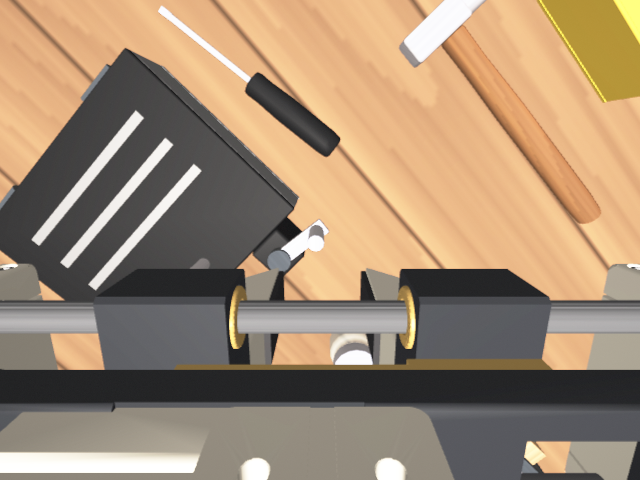

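The latch lever now points outward: pivot cap at (279,260), post top at (316,237). The handle's end shows at (203,262).

```bash
python3 - <<'E'
from h import *
o=np.load("o2.npy",allow_pickle=True).item()
a=at("wrist",(279,260),.082,o);b=at("wrist",(316,238),.116,o);print(a,b,"latch",1.633-np.arctan2(*(b-a)[1::-1]))
print("hend",at("wrist",(203,260),.115,o))
print(plan([.54,.188,.2],.062,o))
E
```

```text
[0.63160986 0.14882271 0.082     ] [0.67490821 0.14842923 0.116     ] latch 1.6420872576299943
hend [0.59847988 0.19301679 0.115     ]
(array([-0.0603, -0.1313,  0.0211]), np.float64(0.78))
```

```bash
python3 -m jog '[[[0.3,-0.0139,-0.0321,0,0],[0.3,-0.0278,-0.0642,0,0],[0.3,-0.0418,-0.0964,0,0],[0.3,-0.0558,-0.1286,0,0],[0.3,-0.0558,-0.1286,0,0.1]]]' >/dev/null
python3 -m jog '[[[0.3,0,0,0,0.12],[0.3,0,0,0,0.24],[0.3,0,0,0,0.36],[0.3,0,0,0,0.48],[0.3,0,0,0,0.6]]]' >/dev/null
python3 -m jog '[[[0.3,0,0,0,0.08],[0.3,0,0,0.03,0.08],[0.3,0,0,0.06,0.08],[0.3,0,0,0.06,0.08],[0.3,0,0,0.06,0.08]]]'
python3 - <<'E'
from h import *
o=robot.observe(); print(plan([.545,.1895,.1015],.062,o))
E
```

```text
time: 7.45
tool_pos: [0.5418, 0.1895, 0.1562]
tool_rot: [3.14, 0.007, 0.063]
contact_force: [1.1, 0.2, -0.0]
opening: 0.0594
grip_force: 0.0
(array([0.0036, 0.0002, 0.0547]), np.float64(0.0006))
```

```bash
python3 -m jog '[[[0.3,0,0,0.02,0],[0.3,0,0,0.04,0],[0.3,0,0,0.056,0],[0.3,0,0,0.056,0],[0.3,0,0,0.056,0]]]' 25
python3 -m jog '[[[-1,0,0,0,0],[-1,0,0,0,0],[-1,0,0,0,0],[-1,0,0,0,0],[-1,0,0,0,0]]]'
python3 -m jog '[[[-1,0,0,0,0],[-1,0,0,0,0],[-1,0,0,0,0],[-1,0,0,0,0],[-1,0,0,0,0]]]'
python3 - <<'E'
from h import *
# bar arc: tool y ~ -case y, z down
r=np.hypot(.158,.050);p0=np.arctan2(.050,.158)
for a in np.arange(.16,1.66,.16): print(a.round(2),"ty",(-(.158-r*np.cos(p0+a))).round(4),"tz",(.050-r*np.sin(p0+a)).round(4))
E
```

```text
time: 7.87
tool_pos: [0.5438, 0.1902, 0.1035]
tool_rot: [3.142, 0.0, 0.063]
contact_force: [0.5, -0.4, 0.1]
opening: 0.0595
grip_force: 0.0
time: 8.28
tool_pos: [0.5437, 0.1903, 0.1033]
tool_rot: [-3.141, -0.001, 0.063]
contact_force: [-0.3, -0.2, -0.1]
opening: 0.0308
grip_force: 0.0
time: 8.7
tool_pos: [0.5436, 0.1877, 0.1028]
tool_rot: [3.138, 0.001, 0.063]
contact_force: [0.9, -10.7, 1.6]
opening: 0.01
grip_force: 25.0
0.16 ty -0.01 tz -0.0245
0.32 ty -0.0237 tz -0.0472
0.48 ty -0.0409 tz -0.0673
0.64 ty -0.0611 tz -0.0845
0.8 ty -0.0838 tz -0.0982
0.96 ty -0.1083 tz -0.1081
1.12 ty -0.1342 tz -0.114
1.28 ty -0.1606 tz -0.1157
1.44 ty -0.187 tz -0.1132
1.6 ty -0.2126 tz -0.1065
```

```bash
python3 -m jog '[[[-1,-0.003,0,-0.0125,0],[-1,-0.008,0,-0.0245,0],[-1,-0.0145,0,-0.036,0],[-1,-0.0217,0,-0.0472,0],[-1,-0.03,0,-0.0575,0]]]' --help 2>&1 | head -5; python3 -c "
from cell import robot;o=robot.observe();print(o['time'],o['tool_pos'])"
```

```text
invalid input: not JSON, or not a number
8.7 [0.54363628 0.18765258 0.1027907 ]
```

That call was refused, which was lucky because I had put the shifts in the wrong column. These are the correct rows.

```bash
python3 -m jog '[[[-1,0,-0.003,-0.0125,0],[-1,0,-0.008,-0.0245,0],[-1,0,-0.0145,-0.036,0],[-1,0,-0.0217,-0.0472,0],[-1,0,-0.03,-0.0575,0]]]'
```

```text
time: 9.12
tool_pos: [0.5416, 0.2181, 0.1606]
tool_rot: [3.138, 0.001, 0.062]
contact_force: [0.9, -8.7, 0.5]
opening: 0.0103
grip_force: 25.0
```

```bash
python3 -m jog '[[[-1,0,-0.009,-0.0098,0],[-1,0,-0.019,-0.0187,0],[-1,0,-0.0291,-0.027,0],[-1,0,-0.0402,-0.0342,0],[-1,0,-0.0518,-0.0407,0]]]'
python3 -m jog '[[[-1,0,-0.0121,-0.0053,0],[-1,0,-0.0245,-0.0099,0],[-1,0,-0.0373,-0.0132,0],[-1,0,-0.0504,-0.0158,0],[-1,0,-0.0636,-0.017,0]]]'
python3 -m jog '[[[-1,0,-0.0132,-0.0005,0],[-1,0,-0.0265,0.0004,0],[-1,0,-0.0396,0.002,0],[-1,0,-0.0525,0.005,0],[-1,0,-0.0652,0.0087,0]]]'
python3 -m jog '[[[-1,0,0,0,0],[-1,0,0,0,0]]]'
```

```text
time: 9.53
tool_pos: [0.5387, 0.2692, 0.203]
tool_rot: [3.137, -0.001, 0.062]
contact_force: [-2.2, -9.0, 7.2]
opening: 0.0103
grip_force: 25.0
time: 9.95
tool_pos: [0.5346, 0.3347, 0.2194]
tool_rot: [3.14, -0.001, 0.062]
contact_force: [-0.7, -4.3, 2.5]
opening: 0.0098
grip_force: 25.0
time: 10.37
tool_pos: [0.5304, 0.4015, 0.2087]
tool_rot: [3.141, -0.0, 0.063]
contact_force: [2.8, -3.3, 0.7]
opening: 0.0103
grip_force: 25.0
time: 10.53
tool_pos: [0.5303, 0.402, 0.2084]
tool_rot: [-3.14, -0.0, 0.064]
contact_force: [2.3, 1.7, 0.4]
opening: 0.01
grip_force: 25.0
```

```bash
python3 -m jog '[[[-0.4,0,0,0,0],[-0.4,0,0,0,0],[-0.4,0,0,0,0],[-0.4,0,0,0,0]]]'
python3 -m jog '[[[-0.4,0,0,-0.03,0],[-0.4,0,0,-0.06,0],[-0.4,0,0,-0.09,0],[-0.4,0,0,-0.12,0],[-0.4,0,0,-0.12,0]]]'
python3 -m jog '[[[-0.4,-0.02,0.035,0,0],[-0.4,-0.04,0.07,0,0],[-0.4,-0.06,0.105,0,0],[-0.4,-0.07,0.14,0,0],[-0.4,-0.07,0.165,0,0]]]'
python3 -m jog '[[[0.2,0,0,0,0],[0.2,0,0,0,0],[0.2,0,0,0,0]]]'
python3 - <<'E'
from h import *
import cv2
o=robot.observe();np.save("o3.npy",o,allow_pickle=True); print(o["tool_pos"])
cv2.imwrite("pics/w3.png",robot.read_camera("wrist")[:,:,::-1])
E
```

```text
time: 10.87
tool_pos: [0.53, 0.3999, 0.2092]
tool_rot: [3.141, 0.001, 0.062]
contact_force: [0.0, -0.6, -0.4]
opening: 0.0271
grip_force: 0.0
time: 11.28
tool_pos: [0.5315, 0.4009, 0.3368]
tool_rot: [-3.136, -0.01, 0.063]
contact_force: [0.0, 0.7, 1.1]
opening: 0.0274
grip_force: 0.0
time: 11.7
tool_pos: [0.4684, 0.2289, 0.3299]
tool_rot: [3.141, 0.0, 0.063]
contact_force: [1.5, 0.4, 0.0]
opening: 0.0276
grip_force: 0.0
time: 11.95
tool_pos: [0.4708, 0.2316, 0.3293]
tool_rot: [-3.141, -0.0, 0.062]
contact_force: [0.2, 0.4, -0.3]
opening: 0.043
grip_force: 0.0
[0.47081701 0.2316038  0.32932484]
```

View pics/w3.png

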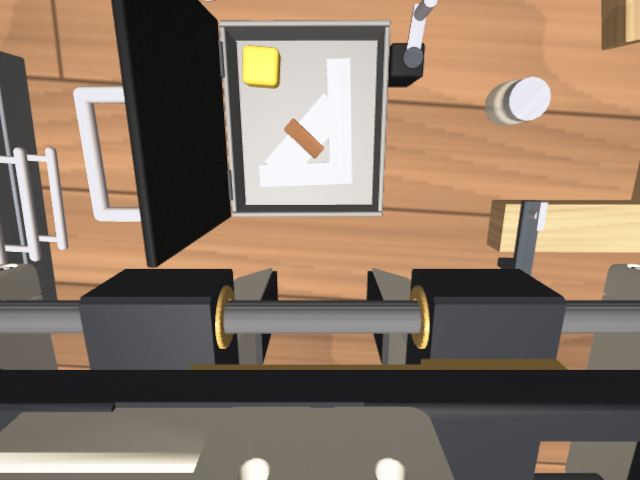

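The lid stands open. Inside the case the square's heel is at (352,184), its long-leg outer end at (350,58) and its short-leg outer end at (260,187). The wooden grip runs from (287,122) to (322,156), and the tape is at (261,66).

```bash
python3 - <<'E'
from h import *
o=np.load("o3.npy",allow_pickle=True).item()
W=lambda p,z:at("wrist",p,z,o)
h,l,s=W((352,184),.014),W((350,58),.014),W((260,187),.014)
print(h,l,s,np.linalg.norm(l-h),np.linalg.norm(s-h))
a=np.arctan2(*(l-h)[1::-1]);b=np.arctan2(*(s-h)[1::-1])-np.pi/2;print("yaws",a,b)
y=(a*150+b*120)/270
Rz=lambda y:np.array([[np.cos(y),-np.sin(y)],[np.sin(y),np.cos(y)]])
print("grip from heel",h[:2]+Rz(y)@[.058,.058], "grip top px",(W((287,122),.051)+W((322,156),.051))/2)
for p in [(221,22),(389,23),(232,215),(381,214)]: print("rim",W(p,.0625))
g=h[:2]+Rz(y)@[.058,.058]
print(y,plan([*g,.3],y+np.pi/4,o), "arm q",robot.observe()["qpos"])
E
```

```text
[0.49019297 0.19395061 0.014     ] [0.64074741 0.20907314 0.014     ] [0.47866835 0.31463007 0.014     ] 0.15131202651162587 0.1212285033456444
yaws 0.10010979098459685 0.09520906468788715
grip from heel [0.5422441  0.25734367] grip top px [0.542657   0.25702225 0.051     ]
rim [0.65622905 0.35068856 0.0625    ]
rim [0.66626238 0.17354152 0.0625    ]
rim [0.44909249 0.33948975 0.0625    ]
rim [0.46160097 0.16046336 0.0625    ]
0.09793169040828142 (array([ 0.0729, -0.0212,  0.0294]), np.float64(-0.8211)) arm q [3.11456037e-01 2.86660475e-01 1.34434684e+00 5.58887348e-04
 1.51052763e+00 1.81907060e+00]
```

```bash
python3 -m jog '[[[0.1,0.017,-0.004,0,-0.12],[0.1,0.034,-0.008,0,-0.24],[0.1,0.05,-0.012,0,-0.36],[0.1,0.0674,-0.0153,0,-0.48],[0.1,0.0674,-0.0153,0,-0.6]]]' >/dev/null
python3 -m jog '[[[0.1,0,0,0.035,-0.11],[0.1,0,0,0.07,-0.221],[0.1,0,0,0.105,-0.221],[0.1,0,0,0.14,-0.221],[0.1,0,0,0.17,-0.221]]]' >/dev/null
python3 -m jog '[[[0.1,0,0,0,0],[0.1,0,0,0,0],[0.1,0,0,0,0]]]'
python3 - <<'E'
from h import *
o=robot.observe(); print(plan([.5374,.251,.027],.883,o))
E
```

```text
time: 13.08
tool_pos: [0.5381, 0.2519, 0.1609]
tool_rot: [3.14, -0.002, 0.885]
contact_force: [0.4, 0.1, 0.5]
opening: 0.0503
grip_force: 0.0
(array([-1.500e-03, -1.000e-04,  1.339e-01]), np.float64(0.0017))
```

```bash
python3 -m jog '[[[0.1,-0.001,0,0.035,0],[0.1,-0.001,0,0.07,0],[0.1,-0.001,0,0.1,0],[0.1,-0.001,0,0.12,0],[0.1,-0.001,0,0.12,0]]]'
python3 -m jog '[[[0.1,0,0,0.006,0],[0.1,0,0,0.012,0],[0.1,0,0,0.012,0],[0.1,0,0,0.012,0]]]' 35
python3 -m jog '[[[-1,0,0,0,0],[-1,0,0,0,0],[-1,0,0,0,0],[-1,0,0,0,0],[-1,0,0,0,0]]]'
python3 -m jog '[[[-1,0,0,0,0],[-1,0,0,0,0],[-1,0,0,0,0],[-1,0,0,0,0],[-1,0,0,0,0]]]'
```

```text
time: 13.5
tool_pos: [0.5355, 0.25, 0.0374]
tool_rot: [-3.14, 0.003, 0.884]
contact_force: [-0.5, 0.2, -0.7]
opening: 0.0503
grip_force: 0.0
time: 13.83
tool_pos: [0.5372, 0.2504, 0.0286]
tool_rot: [3.14, -0.002, 0.884]
contact_force: [-0.4, 0.3, 0.1]
opening: 0.0505
grip_force: 0.0
time: 14.25
tool_pos: [0.5365, 0.2501, 0.0274]
tool_rot: [3.141, -0.0, 0.884]
contact_force: [-0.3, -0.8, -0.3]
opening: 0.0217
grip_force: 0.0
time: 14.67
tool_pos: [0.5365, 0.25, 0.0274]
tool_rot: [3.141, -0.0, 0.884]
contact_force: [0.6, -1.0, 1.5]
opening: 0.018
grip_force: 35.0
```

```bash
python3 -m jog '[[[-1,0,0,-0.02,0],[-1,0,0,-0.05,0],[-1,0,0,-0.09,0],[-1,0,0,-0.13,0],[-1,0,0,-0.17,0]]]'
python3 -m jog '[[[-1,0,0,-0.03,0],[-1,0,0,-0.03,0],[-1,0,0,-0.03,0]]]'
python3 - <<'E'
from h import *
o=robot.observe(); print(plan([.45,-.2,.23],.845,o))
E
```

```text
time: 15.08
tool_pos: [0.5355, 0.2499, 0.1981]
tool_rot: [-3.14, 0.002, 0.884]
contact_force: [1.3, 0.3, -3.2]
opening: 0.0175
grip_force: 35.0
time: 15.33
tool_pos: [0.5367, 0.2503, 0.2285]
tool_rot: [3.14, -0.003, 0.884]
contact_force: [-0.7, -0.4, -3.1]
opening: 0.018
grip_force: 35.0
(array([-0.4032,  0.2185, -0.0023]), np.float64(0.0389))
```

Square is held, with 3 N of weight on the wrist. I'll cross to the viewing pose over the frame.

```bash
python3 -m jog '[[[-1,-0.02,0.011,0,0],[-1,-0.05,0.027,0,0],[-1,-0.08,0.0435,0,0],[-1,-0.11,0.06,0,0],[-1,-0.14,0.076,0,0]]]' >/dev/null
python3 -m jog '[[[-1,-0.03,0.016,0,0],[-1,-0.06,0.0325,0,0],[-1,-0.09,0.049,0,0],[-1,-0.12,0.065,0,0],[-1,-0.15,0.081,0,0]]]' >/dev/null
python3 -m jog '[[[-1,-0.03,0.016,0,0],[-1,-0.06,0.0325,0,0],[-1,-0.09,0.049,0,0],[-1,-0.113,0.0615,0,0],[-1,-0.113,0.0615,0,0.039]]]' >/dev/null
python3 -m jog '[[[-1,0,0,0,0],[-1,0,0,0,0],[-1,0,0,0,0]]]'
python3 - <<'E'
from h import *
import cv2
o=robot.observe();np.save("o4.npy",o,allow_pickle=True)
cv2.imwrite("pics/w4.png",robot.read_camera("wrist")[:,:,::-1])
E
```

```text
time: 16.83
tool_pos: [0.4493, -0.1991, 0.2259]
tool_rot: [-3.139, 0.0, 0.846]
contact_force: [-0.1, 1.2, -2.8]
opening: 0.0177
grip_force: 35.0
```

View pics/w4.png

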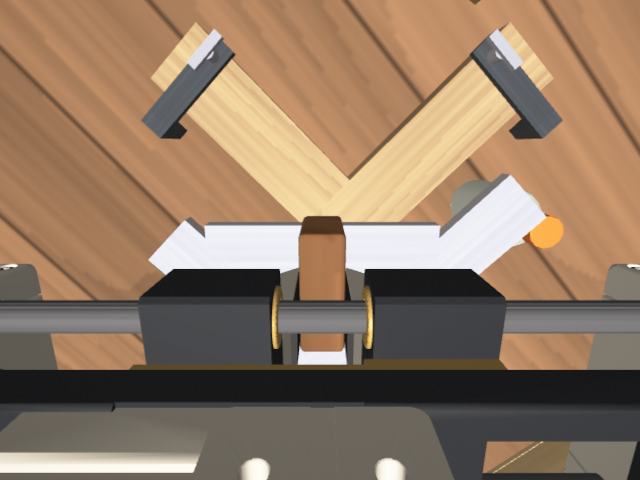

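The inside corner is at about (350,180). The stud's inner edge runs to (235,72) and the plate's inner edge to (472,66). The brace edge is level from (205,223) to (440,223), so the square sits straight in the grip. Next I fit the two edges for the frame pose.

```bash
python3 - <<'E'
from h import *
import cv2
o=np.load("o4.npy",allow_pickle=True).item()
im=cv2.imread("pics/w4.png"); g=cv2.GaussianBlur(im,(3,3),0).astype(float)
def edge(p,q):
    p,q=map(np.array,(p,q));t=(q-p)/np.linalg.norm(q-p);n=np.array([t[1],-t[0]]); n=n if n[1]<0 else -n
    pts=[]
    for f in np.linspace(.15,.9,30):
        c=p+f*(q-p); s=np.arange(-9,9.1,.5); xy=(c+s[:,None]*n).astype(np.float32)
        v=cv2.remap(im,xy[:,0].copy(),xy[:,1].copy(),cv2.INTER_LINEAR)[:,0].astype(float)[:,1]
        k=np.argmin(np.gradient(v)); pts.append(c+s[k]*n)
    P=np.array([at("wrist",x,.038,o)[:2] for x in pts])
    vx,vy,x0,y0=cv2.fitLine(P.astype(np.float32),cv2.DIST_HUBER,0,.001,.001).ravel()
    d=np.array([vx,vy]); d*=np.sign(d.sum()); r=(P-[x0,y0])@[-vy,vx]
    print("ang",np.arctan2(d[1],d[0]),"resid",np.median(abs(r))); return np.array([x0,y0]),d
a,u=edge((350,180),(237,72)); b,v=edge((350,180),(470,68))
k=np.linalg.solve(np.c_[u,-v],b-a); c=a+k[0]*u; print("corner",c, "top-cam said .4924 -.1901", "px est",at("wrist",(350,180),.038,o))
y=(np.arctan2(u[1],u[0])-np.pi/2+np.arctan2(v[1],v[0]))/2; print("yaw",y)
Rz=np.array([[np.cos(y),-np.sin(y)],[np.sin(y),np.cos(y)]])
t=lambda m:c+Rz@np.array([.0515+m,.0512+m])
for m,z in [(.03,.226),(.03,.032),(.0,.032)]: print(m,t(m),plan([*t(m),z],y+np.pi/4,o))
E
```

```text
ang 1.6319482 resid 0.00011617353477329538
ang 0.06267316 resid 0.00011546124791983094
corner [ 0.4911626  -0.18955487] top-cam said .4924 -.1901 px est [ 0.49181198 -0.19000036  0.038     ]
yaw 0.06191251
0.03 [ 0.56748236 -0.1034678 ] (array([ 0.1499,  0.0252, -0.0002]), np.float64(-0.0008))
0.03 [ 0.56748236 -0.1034678 ] (array([0.15  , 0.0257, 0.1938]), np.float64(-0.0008))
0.0 [ 0.53939603 -0.13526651] (array([0.1075, 0.0258, 0.1939]), np.float64(-0.0008))
```

```bash
python3 - <<'E'
from h import *
c=np.array([.4912,-.1896]);y=.062;Rz=np.array([[np.cos(y),-np.sin(y)],[np.sin(y),np.cos(y)]])
for p in [(345,206),(362,201),(340,182),(358,178)]:
    w=at("top",p,.038)[:2]; print(w,"frame",Rz.T@(w-c))
w=at("top",(307.5,229),.06)[:2];print("jar top",Rz.T@(w-c))
E
```

```text
[ 0.66724244 -0.09746122] frame [0.18141314 0.0810541 ]
[ 0.68072255 -0.14474425] frame [0.19193768 0.03302669]
[ 0.73608185 -0.0851532 ] frame [0.25088289 0.08907317]
[ 0.7468837  -0.13557898] frame [0.25853959 0.03807499]
jar top [0.12070558 0.18828403]
```

Offcut begins at frame x≈0.18, so I approach with only 12 mm of offset.

```bash
python3 -m jog '[[[-1,0.03,0.006,0,0],[-1,0.06,0.012,0,0],[-1,0.09,0.018,0,0],[-1,0.1245,0.0257,0,0],[-1,0.1245,0.0257,0,0]]]' >/dev/null
python3 -m jog '[[[-1,0,0,0.03,0],[-1,0,0,0.06,0],[-1,0,0,0.09,0],[-1,0,0,0.12,0],[-1,0,0,0.12,0]]]'
python3 -m jog '[[[-1,0,0,0,0],[-1,0,0,0,0],[-1,0,0,0,0]]]'
python3 - <<'E'
from h import *
import cv2
o=robot.observe();c=np.array([.4912,-.1896]);y=.062;Rz=np.array([[np.cos(y),-np.sin(y)],[np.sin(y),np.cos(y)]])
print(plan([*(c+Rz@[.0635,.0632]),.032],y+np.pi/4,o))
E
```

```text
time: 17.72
tool_pos: [0.5478, -0.1218, 0.1013]
tool_rot: [-3.131, 0.004, 0.847]
contact_force: [-1.3, 0.7, -3.0]
opening: 0.018
grip_force: 35.0
time: 17.97
tool_pos: [0.553, -0.1243, 0.1095]
tool_rot: [3.138, -0.002, 0.845]
contact_force: [-1.1, 0.6, -1.7]
opening: 0.0175
grip_force: 35.0
(array([-0.0004, -0.0032,  0.0775]), np.float64(-0.0021))
```

```bash
python3 -m jog '[[[-1,0,0,0.02,0],[-1,0,0,0.035,0],[-1,0,0,0.035,0],[-1,0,0,0.035,0],[-1,0,0,0.035,0]]]'
python3 - <<'E'
from h import *
o=robot.observe();c=np.array([.4912,-.1896]);y=.062;Rz=np.array([[np.cos(y),-np.sin(y)],[np.sin(y),np.cos(y)]])
print(plan([*(c+Rz@[.0635,.0632]),.032],y+np.pi/4,o))
E
```

```text
time: 18.38
tool_pos: [0.5527, -0.1244, 0.074]
tool_rot: [3.139, -0.001, 0.845]
contact_force: [0.6, -0.0, -3.3]
opening: 0.0177
grip_force: 35.0
(array([-0.    , -0.0028,  0.042 ]), np.float64(-0.0026))
```

```bash
python3 -m jog '[[[-1,0,-0.0028,0,-0.002],[-1,0,-0.0028,0.014,-0.002],[-1,0,-0.0028,0.028,-0.002],[-1,0,-0.0028,0.042,-0.002],[-1,0,-0.0028,0.042,-0.002]]]'
python3 -m jog '[[[-1,0,0,0,0],[-1,0,0,0,0]]]'
python3 - <<'E'
from h import *
o=robot.observe();c=np.array([.4912,-.1896]);y=.062;Rz=np.array([[np.cos(y),-np.sin(y)],[np.sin(y),np.cos(y)]])
print(plan([*(c+Rz@[.0515,.0512]),.032],y+np.pi/4,o))
E
```

```text
time: 18.8
tool_pos: [0.5484, -0.1217, 0.0289]
tool_rot: [-3.139, 0.001, 0.847]
contact_force: [-0.5, -0.1, -2.6]
opening: 0.0179
grip_force: 35.0
time: 18.97
tool_pos: [0.5503, -0.1224, 0.0314]
tool_rot: [3.14, -0.001, 0.847]
contact_force: [-0.2, -1.0, -2.8]
opening: 0.0174
grip_force: 35.0
(array([-0.0169,  0.0004, -0.0006]), np.float64(-0.0005))
```

Low and 12 mm short of each face. Now I creep along tool −x into the corner.

```bash
python3 -m jog '[[[-1,-0.003,0,0,0],[-1,-0.006,0,0,0],[-1,-0.009,0,0,0],[-1,-0.012,0,0,0],[-1,-0.012,0,0,0]]]'
python3 -m jog '[[[-1,-0.0015,0,0,0],[-1,-0.003,0,0,0],[-1,-0.004,0,0,0],[-1,-0.004,0,0,0],[-1,-0.004,0,0,0]]]'
```

```text
time: 19.38
tool_pos: [0.5412, -0.1318, 0.0304]
tool_rot: [3.142, 0.0, 0.846]
contact_force: [0.2, 0.2, -3.0]
opening: 0.0179
grip_force: 35.0
time: 19.8
tool_pos: [0.5389, -0.1342, 0.0302]
tool_rot: [-3.142, -0.0, 0.847]
contact_force: [0.2, -0.8, -2.7]
opening: 0.0178
grip_force: 35.0
```

```bash
python3 -m jog '[[[-1,-0.001,0,0,0],[-1,-0.001,0,0,0],[-1,-0.002,0,0,0],[-1,-0.002,0,0,0],[-1,-0.002,0,0,0]]]'
```

```text
time: 20.22
tool_pos: [0.5388, -0.1354, 0.0305]
tool_rot: [3.14, -0.002, 0.847]
contact_force: [5.0, 2.8, -3.5]
opening: 0.0177
grip_force: 35.0
```

```bash
python3 -m jog '[[[-1,-0.001,0,0,0],[-1,-0.002,0,0,0],[-1,-0.002,0,0,0],[-1,-0.002,0,0,0],[-1,-0.002,0,0,0]]]'
python3 -m jog '[[[-1,0,0,0,0],[-1,0,0,0,0],[-1,0,0,0,0]]]'
```

```text
time: 20.63
tool_pos: [0.5388, -0.1365, 0.0309]
tool_rot: [3.138, -0.004, 0.846]
contact_force: [9.4, 6.6, -3.6]
opening: 0.0177
grip_force: 35.0
time: 20.88
tool_pos: [0.5388, -0.1365, 0.0309]
tool_rot: [3.138, -0.004, 0.846]
contact_force: [8.4, 6.1, -3.8]
opening: 0.0179
grip_force: 35.0
```

```bash
python3 -m jog '[[[-1,-0.001,0.0008,0,0],[-1,-0.0019,0.0017,0,0],[-1,-0.0019,0.0017,0,0],[-1,-0.0019,0.0017,0,0],[-1,-0.0019,0.0017,0,0]]]'
python3 - <<'E'
from h import *
import cv2
o=robot.observe();np.save("o5.npy",o,allow_pickle=True)
print(o["torque"],o["tool_rot"])
im=robot.read_camera("wrist");t=robot.read_camera("top")
s=robot.read_camera("scene")
a=cv2.resize(t[185:305,300:420],(400,400),interpolation=cv2.INTER_CUBIC)
b=cv2.resize(s[150:270,250:400],(400,320),interpolation=cv2.INTER_CUBIC)
c=np.zeros((600,800,3),np.uint8);c[:400,:400]=a;c[:320,400:]=b;w=cv2.resize(im[40:280,:],None,fx=.625,fy=.625);c[400:400+150,400:]=w
cv2.imwrite("pics/fin.png",c[:,:,::-1])
E
```

```text
time: 21.3
tool_pos: [0.5388, -0.1366, 0.0309]
tool_rot: [3.14, -0.006, 0.846]
contact_force: [10.3, 17.5, -0.9]
opening: 0.0178
grip_force: 35.0
[ 2.65607964 -1.85087073 -0.02127751] [ 3.14003048 -0.00593834  0.84638262]
```

View pics/fin.png

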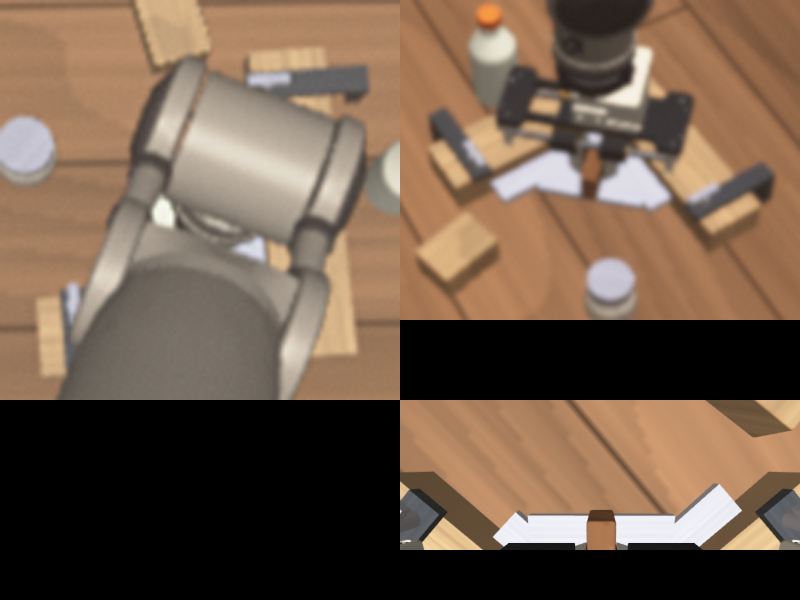

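The views show the square flat between the timbers, with the bystanders undisturbed. Tool y stopped hard against the plate, and the heel comes out within about 1 mm of the corner. I'll add a little more push onto the stud to balance the two faces.

```bash
python3 -m jog '[[[-1,-0.0005,-0.0006,0,0],[-1,-0.001,-0.0011,0,0],[-1,-0.001,-0.0011,0,0],[-1,-0.001,-0.0011,0,0],[-1,-0.001,-0.0011,0,0]]]'
python3 -m jog '[[[-1,0,0,0,0],[-1,0,0,0,0],[-1,0,0,0,0],[-1,0,0,0,0],[-1,0,0,0,0]]]'
```

```text
time: 21.87
tool_pos: [0.5387, -0.1366, 0.031]
tool_rot: [3.138, -0.008, 0.846]
contact_force: [15.8, 18.6, -5.1]
opening: 0.0177
grip_force: 35.0
time: 22.28
tool_pos: [0.5387, -0.1366, 0.031]
tool_rot: [3.138, -0.008, 0.846]
contact_force: [16.1, 17.7, -5.4]
opening: 0.0178
grip_force: 35.0
```

Steady: about 16 N on the stud, 18 N on the plate and a 35 N grip, with the tool stopped on both faces. Handing in.

```bash
python3 -c "
from cell import robot
print(robot.hand_in())"
```

```text
the job is handed in; nothing more can be done
None
```

I handed the job in at about 22 s: latch at about 1.64 rad, lid at about 1.6 rad by the arc driven, and the square still gripped at 35 N, pressed flush into the corner at about 16 N on the stud and 18 N on the plate; the hand-in call gave no verdict.

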